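Put the dry printing blocks away in reverse order

TASK

Move the four wooden hand blocks from the white slatted drying rack to the dark storage rack in reverse order, counted from each rack's turned post: the block next to the drying rack's post goes to the felt square farthest from the storage rack's post, and so on along the row, so that the block farthest from the drying post ends next to the storage post. Stand each block upright in the middle of its felt square; never tip one over, and set it down rather than drop it.

Things in the scene. Friction and masses are not known exactly. Their poses are not given: they have to be found in the camera images.
- block_round: Wooden hand printing block: round, 48 mm diameter base, 20 mm high, with a turned pale handle upright in its centre, a round stem 26 mm thick from 26 to 64 mm above the underside (grip here, any yaw), top at 70 mm. About 0.12 kg. Origin: centre of the underside; z up. At the start it stands on its own pad on the drying rack.
- block_square: Wooden hand printing block: square, 40 x 40 mm base, 20 mm high, with a turned pale handle upright in its centre, a round stem 26 mm thick from 26 to 64 mm above the underside (grip here, any yaw), top at 70 mm. About 0.12 kg. Origin: centre of the underside; z up. At the start it stands on its own pad on the drying rack.
- block_cross: Wooden hand printing block: cross-shaped (two 50 x 20 mm bars) base, 20 mm high, with a turned pale handle upright in its centre, a round stem 26 mm thick from 26 to 64 mm above the underside (grip here, any yaw), top at 70 mm. About 0.12 kg. Origin: centre of the underside; z up. At the start it stands on its own pad on the drying rack.
- block_oblong: Wooden hand printing block: oblong, 34 mm along its x and 50 mm along its y base, 20 mm high, with a turned pale handle upright in its centre, a round stem 26 mm thick from 26 to 64 mm above the underside (grip here, any yaw), top at 70 mm. About 0.12 kg. Origin: centre of the underside; z up. At the start it stands on its own pad on the drying rack.
- pad_round: Fixed black rubber pad, 60 x 64 x 3 mm, on the white slatted drying rack, under block_round at the start. Origin: centre of its underside, 15 mm above the table; top at 18 mm. The four pads form a straight row at 68 mm pitch, in any order. x along the row (either sense), z up.
- pad_square: Fixed black rubber pad, 60 x 64 x 3 mm, on the white slatted drying rack, under block_square at the start. Origin: centre of its underside, 15 mm above the table; top at 18 mm. The four pads form a straight row at 68 mm pitch, in any order. x along the row (either sense), z up.
- pad_cross: Fixed black rubber pad, 60 x 64 x 3 mm, on the white slatted drying rack, under block_cross at the start. Origin: centre of its underside, 15 mm above the table; top at 18 mm. The four pads form a straight row at 68 mm pitch, in any order. x along the row (either sense), z up.
- pad_oblong: Fixed black rubber pad, 60 x 64 x 3 mm, on the white slatted drying rack, under block_oblong at the start. Origin: centre of its underside, 15 mm above the table; top at 18 mm. The four pads form a straight row at 68 mm pitch, in any order. x along the row (either sense), z up.
- drying_post: Fixed dark turned post, 26 mm wide, 66 mm tall, at one end of the drying rack (either end; the other has a flat stop 10 mm high), in line with the pads: 50, 118, 186 and 254 mm from their centres. Origin: centre of its foot, 15 mm above the table.
- storage_rack: Fixed dark rack, 340 x 94 mm, empty, beside the drying rack. Origin: on the table under its middle; x along, z up. Deck top at z 15 mm; side rims 10 mm above the deck, inner faces at y +-39 mm. Flush grey felt squares, 56 mm wide, at x = -102, -34, 34, 102 mm, y 0. Pale turned post (26 mm wide, 66 mm above the deck) at x = +152 mm; flat stop, 10 mm high, at x = -152 mm.
Mind the look-alikes: they are no part of the job. What is shaped like the block_round but orange or red is not meant. What is shaped like the block_cross but red is not meant.

How it is judged:
By the outcome, as a careful person would: the job done as asked, in the order asked, and still so for the second after the job is handed in, with the robot touching nothing.
It also fails if it takes over 117 s, if anything falls off the work surface, if the arm or the gripper's body presses on something with over 40 N, if the wrist force passes 120 N, or if a joint passes its speed limit or range.

ROBOT

A 6-joint arm with a two-finger parallel gripper is mounted at the origin on the work surface. World frame = base frame: x ahead of the robot, y to its left, z up, the work surface at z = 0. Lengths are in m, angles in rad, forces in N, time in s.
With the tool pointing down it reaches from about 0.3 to 0.875 m from the base axis. Payload 6.4 kg.
Tool frame: the origin (TCP) lies midway between the tips of the shut fingers; the grasp point (between the pads) lies ctrl.grip_point_offset behind it (ctrl.grip_point_offset is the distance from the TCP to the grasp point, in m); z points along the fingers, y is the direction in which the jaws open and shut (so a half turn about z gives the same grasp; the last joint's range is limited). The gripper opens to 85 mm and grips with 20 to 120 N. Pads are 22 mm wide; open, the fingers measure 114 mm over their backs; the gripper's body (76 mm by 85 mm) begins 54 mm behind the grasp point. The pads swing forward as they close: fully open they stand 13 mm farther back than shut.
Start: joints at [-1.367, 0.181, 1.607, -0, 1.354, -0.206], TCP at [0.229, -0.527, 0.231] pointing down, gripper open.
Joint ranges: [-2.99, 2.99], [-0.89, 2.07], [0.3, 2.58], [-1.14, 4.28], [0, 2.63], [-3.12, 3.12]. Speed limits (rad/s): [2.57, 2.57, 3.01, 3.14, 3.14, 3.14].

INTERFACE

Orientations are given as a unit quaternion [w, x, y, z].
In Python, from bench import ctrl, viewer gives the robot as it stands.
- The arm moves only by the shell command python3 -m handwheel 'ROWS' [OPENING]. ROWS is JSON, a list of rows, each an object with "travel": the shift along the tool's x, y, z as a fraction of full scale, a list of three; "dr": the turn, a rotation vector about the tool's x, y, z as a fraction of full scale, a list of three. A call has 1 to 20 rows; each row shifts and turns the pose as measured when the row begins, along the tool's axes as they then stand; what a row does not reach is not made up. Full scale, the value 1, is 150 mm for a shift and 30 degrees for a turn. A row lasts 1/12 s, in which the tool goes at most 41.7 mm and 7.16 degrees, less where a joint would pass 70% of its speed; a pose out of reach is approached as far as the arm can. A call with a number of a shift or a turn outside -1 to 1 is refused whole. A call with a gripper value outside its range is refused whole. OPENING is the opening, from -1 (shut) to 1 (fully open), set as the call begins (- or left out, the last holds). The fingers move at their own pace and stop on an object; the grip force is fixed at half the most. Time passes only in rows, so rows that do not move let the fingers close. It gives the time, the measured TCP pose, the force and the opening at its end, in the units of the state.
- ctrl.get_obs(): the state, without advancing time (a new reading comes with each control period).
- viewer.camera(name): name is "side" or "top"; returns the picture (420x560x3 uint8, red, green, blue); there is no depth.
- viewer.get_calibration(name): a dict with "camera_matrix" (3x3 intrinsics, pixels), "k1" (the pictures are not rectified: a ray, as slopes to the right and down, at radius r is drawn at 1 + k1 r^2 times it, then the intrinsics apply), "R" (3x3) and "t" (3): a world point X has camera coordinates R X + t. Camera axes: x right, y down, z forward; pixel columns grow to the right and rows downward; lengths in m; the calibration is good to about 2 mm. A picture is of the moment at which its call begins. get_calibration takes no time and is no camera call.
- ctrl.hand_in(): hands the job in, once; it reports no verdict.
The state is a dict: "time_s": time; "q": joint angles; "dq": joint speeds; "joint_efforts": joint torques, N m; "eef_pos": TCP position; "eef_rot": TCP orientation; "wrist_force": force on the tool from outside, world axes, zero at the start; "torque": the same for the moment, N m; "opening": opening from 0.0 (shut) to 1.0 (fully open).
Only numpy, scipy, OpenCV 4.12 (cv2) and the standard library are available. Lean on these libraries where they do the work, as an engineer would, in place of code of your own. Each camera call takes 0.05 s, during which the arm holds its last target. There are 200 camera calls.

## Working session

There is one attempt and no reset: what is moved stays moved. The work goes in short steps, Python scripts to look and compute and a shell command to move; the robot and the scene stay as the last step left them, time stands still between calls to the robot, and variables do not carry over. Pictures are saved under pics/ and viewed, about 12 in all and at most 16, crops included, and the job is handed in when it is done.

```bash
mkdir -p pics; ls; python3 - <<'E'
from bench import ctrl, viewer
import cv2
for n in ("top","side"):
    cv2.imwrite(f"pics/{n}0.png",cv2.cvtColor(viewer.camera(n),cv2.COLOR_RGB2BGR)); print(viewer.get_calibration(n))
print(ctrl.get_obs(), ctrl.grip_point_offset)
E
```

```text
pics
{'camera_matrix': array([[442.37768096,   0.        , 276.99092018],
       [  0.        , 442.37768096, 210.44099949],
       [  0.        ,   0.        ,   1.        ]]), 'k1': -0.11283223965881878, 'R': array([[ 0.01477868, -0.99976362, -0.01594633],
       [-0.99179593, -0.01263196, -0.12720564],
       [ 0.12697414,  0.01769543, -0.99174817]]), 't': array([-0.02507849,  0.55029983,  0.72004595])}
{'camera_matrix': array([[452.44790475,   0.        , 280.51716534],
       [  0.        , 452.44790475, 211.06398142],
       [  0.        ,   0.        ,   1.        ]]), 'k1': -0.02203286962625154, 'R': array([[ 0.9788718 , -0.20328827,  0.02199745],
       [-0.11493052, -0.63598544, -0.76309469],
       [ 0.16911826,  0.74444369, -0.64591223]]), 't': array([-0.5402319 ,  0.10151252,  0.8363252 ])}
{'time_s': 0.1, 'q': array([-1.36727222e+00,  1.81493479e-01,  1.60792630e+00,  2.74394344e-05,
        1.35378579e+00, -2.06294661e-01]), 'dq': array([-0.00267746, -0.0018077 , -0.00184193,  0.00016967, -0.00095387,
       -0.00182517]), 'joint_efforts': array([ 4.01802545e-04, -4.45874476e+01, -3.52238739e+01, -3.45771623e-04,
        3.99583572e-03, -2.38649454e-05]), 'eef_pos': array([ 0.22902812, -0.52687259,  0.23045037]), 'eef_rot': array([-8.06439941e-04,  9.79079712e-01,  2.03475470e-01,  1.45126982e-05]), 'wrist_force': array([-0.59773298, -0.19592936, -0.36800074]), 'torque': array([ 0.02941076, -0.01309796,  0.00039227]), 'opening': 1.0022338348357858} 0.0187
```

View pics/top0.png

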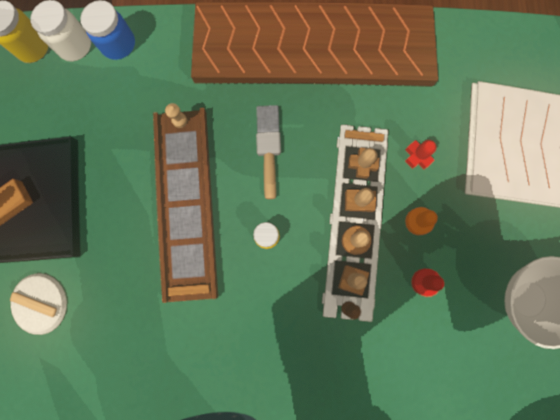

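View pics/side0.png

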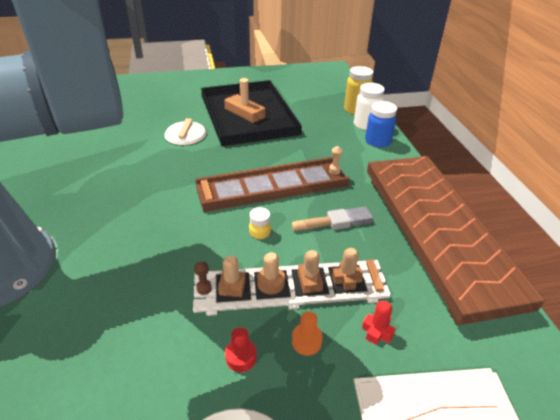

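```bash
cat > h.py <<'E'
import numpy as np, cv2
from bench import ctrl, viewer
def ray(n,uv):
    c=viewer.get_calibration(n);K=c["camera_matrix"]
    p=cv2.undistortPoints(np.float64(uv).reshape(-1,1,2),K,np.array([c["k1"],0,0,0,0.])).reshape(-1,2)
    # drawn = s(1+k1 r^2): standard model
    R=np.array(c["R"]);t=np.array(c["t"])
    return -R.T@t, np.c_[p,np.ones(len(p))]@R
def onz(n,uv,z):
    o,d=ray(n,uv); return o+d*((z-o[2])/d[:,2:])
def proj(n,X):
    c=viewer.get_calibration(n)
    return cv2.projectPoints(np.float64(X).reshape(-1,1,3),cv2.Rodrigues(np.array(c["R"]))[0],np.array(c["t"]),c["camera_matrix"],np.array([c["k1"],0,0,0,0.]))[0].reshape(-1,2)
def shot(n,f=None):
    im=cv2.cvtColor(viewer.camera(n),cv2.COLOR_RGB2BGR)
    if f: cv2.imwrite(f"pics/{f}.png",im)
    return im
def blobs(im,lo,hi,box,amin=30):
    x0,y0,x1,y1=box
    m=cv2.inRange(cv2.cvtColor(im,cv2.COLOR_BGR2HSV),np.array(lo),np.array(hi)); k=np.zeros_like(m);k[y0:y1,x0:x1]=m[y0:y1,x0:x1]
    _,_,s,c=cv2.connectedComponentsWithStats(k)
    return [(c[i],s[i]) for i in range(1,len(s)) if s[i][4]>=amin]
E
python3 - <<'E'
from h import *
t=cv2.imread("pics/top0.png");s=cv2.imread("pics/side0.png")
F=[]
for c,st in blobs(t,(90,0,60),(179,70,255),(158,120,215,285),200):
    print(c.round(1),st,onz("top",c,.015).round(4))
print("side")
for c,st in blobs(s,(90,0,60),(179,80,255),(205,160,335,200),100):
    print(c.round(1),st,onz("side",c,.015).round(4))
a=cv2.resize(t[115:325,315:400],None,fx=2.8,fy=2.8,interpolation=cv2.INTER_CUBIC)
b=cv2.resize(s[235:315,190:395],None,fx=2.5,fy=2.5,interpolation=cv2.INTER_CUBIC)
o=np.zeros((590,760,3),np.uint8);o[:a.shape[0],:a.shape[1]]=a;o[:b.shape[0],245:245+b.shape[1]]=b
c=cv2.resize(t[95:310,145:225],None,fx=1.7,fy=1.7,interpolation=cv2.INTER_CUBIC);o[210:210+c.shape[0],260:260+c.shape[1]]=c
cv2.imwrite("pics/crop1.png",o)
E
```

```text
side
[314.3 174.2] [301 167  28  15 280] [[0.6647 0.1569 0.015 ]]
[286.6 178.8] [274 172  27  15 295] [[0.5971 0.1502 0.015 ]]
[258.1 183.6] [245 176  28  16 307] [[0.5295 0.1437 0.015 ]]
[228.6 188.5] [216 181  27  16 324] [[0.462 0.137 0.015]]
```

View pics/crop1.png

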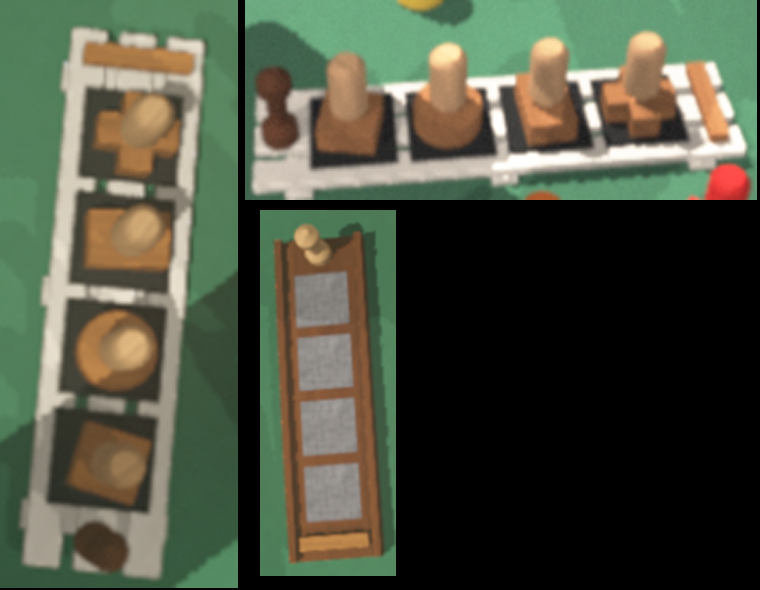

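```bash
python3 - <<'E'
from h import *
t=cv2.imread("pics/top0.png")
for c,st in blobs(t,(0,0,70),(179,60,255),(158,125,212,285),200):
    print(c.round(1),st[4],onz("top",c,.015)[0].round(4))
T=np.array([(127,463),(132,347),(145,224),(153,114)])/2.8+[315,115]-.3
S=(np.array([(347,64),(448,54),(550,50),(647,43)])-[245,0])/2.5+[190,235]-.3
o1,d1=ray("top",T);o2,d2=ray("side",S)
for a,b,p,q in zip(d1,d2,T,S):
    k=np.linalg.lstsq(np.c_[a,-b],o2-o1,rcond=None)[0];P,Q=o1+k[0]*a,o2+k[1]*b
    print(((P+Q)/2).round(4),(P-Q).round(4), onz("top",p,.087)[0].round(4),onz("side",q,.085)[0].round(4))
# base outline centres in top at z=.038
B=np.array([(109,462),(117,350),(127,239),(138,133)])/2.8+[315,115]-.3
print("base",onz("top",B,.038).round(4))
E
```

```text
[180.9 147.3] 924 [0.6659 0.1581 0.015 ]
[182.8 184.1] 967 [0.5983 0.1513 0.015 ]
[185.  222.1] 999 [0.5303 0.1445 0.015 ]
[187.3 260.7] 1031 [0.4628 0.1379 0.015 ]
[ 0.4354 -0.1499  0.0865] [ 0.001  -0.0001 -0.    ] [ 0.4359 -0.1498  0.087 ] [ 0.435  -0.1484  0.085 ]
[ 0.5013 -0.1531  0.0866] [-0.001   0.0001 -0.0001] [ 0.5008 -0.153   0.087 ] [ 0.5021 -0.1516  0.085 ]
[ 0.5706 -0.1612  0.0858] [ 0.0014 -0.0002  0.0003] [ 0.5711 -0.1611  0.087 ] [ 0.5701 -0.1604  0.085 ]
[ 0.636  -0.1669  0.0859] [-0.0002  0.     -0.    ] [ 0.6357 -0.1667  0.087 ] [ 0.6365 -0.1661  0.085 ]
base [[ 0.4351 -0.1474  0.038 ]
 [ 0.5021 -0.1525  0.038 ]
 [ 0.5699 -0.1591  0.038 ]
 [ 0.6362 -0.1667  0.038 ]]
```

```bash
python3 -m handwheel '[{"travel":[0,0,0],"dr":[0,0,0.2]},{"travel":[0,0,0],"dr":[0,0,0.2]},{"travel":[0,0,0],"dr":[0,0,0.2]},{"travel":[0,0,0],"dr":[0,0,0.18]},{"travel":[0.1,-0.18,0],"dr":[0,0,0]},{"travel":[0.1,-0.18,0],"dr":[0,0,0]},{"travel":[0.1,-0.18,0],"dr":[0,0,0]},{"travel":[0.1,-0.18,0],"dr":[0,0,0]},{"travel":[0.1,-0.18,0],"dr":[0,0,0]},{"travel":[0.1,-0.18,0],"dr":[0,0,0]},{"travel":[0.1,-0.18,0],"dr":[0,0,0]},{"travel":[0.1,-0.18,0],"dr":[0,0,0]},{"travel":[0.1,-0.18,0],"dr":[0,0,0]},{"travel":[0.1,-0.18,0],"dr":[0,0,0]},{"travel":[0,0,0],"dr":[0,0,0]}]' 1; cat >> h.py <<'E'
from scipy.spatial.transform import Rotation as Ro
def togo(target,yaw=0.):
    "travel/dr totals to bring TCP to target (m, world) pointing down, tool x at yaw (rad)"
    ob=ctrl.get_obs();w,x,y,z=ob["eef_rot"];R=Ro.from_quat([x,y,z,w])
    G=Ro.from_euler("z",yaw)*Ro.from_euler("x",np.pi)
    print("t",round(float(ob["time_s"]),2),"pos",ob["eef_pos"].round(4),"F",ob["wrist_force"].round(1),"open",round(float(ob["opening"]),3))
    print("travel",(R.inv().apply(np.array(target)-ob["eef_pos"])/.15).round(3),"dr",((R.inv()*G).as_rotvec()/np.pi*6).round(3))
E
python3 -c "
from h import *
togo([.435,-.149,.16])"
```

```text
time_s: 1.35
eef_pos: [0.3867, -0.2457, 0.2245]
eef_rot: [-0.007, 1.0, -0.014, -0.003]
wrist_force: [0.7, -0.2, -0.4]
opening: 1.002
t 1.35 pos [ 0.3867 -0.2457  0.2245] F [ 0.7 -0.2 -0.4] open 1.002
travel [ 0.307 -0.647  0.437] dr [-0.026  0.01  -0.052]
```

```bash
python3 -m handwheel '[{"travel":[0.1,-0.2,0.1],"dr":[-0.026,0.01,-0.05]},{"travel":[0.1,-0.2,0.1],"dr":[0,0,0]},{"travel":[0.1,-0.2,0.1],"dr":[0,0,0]},{"travel":[0.05,-0.1,0.15],"dr":[0,0,0]},{"travel":[0,0,0],"dr":[0,0,0]},{"travel":[0,0,0],"dr":[0,0,0]}]'; 
python3 -c "
from h import *
togo([.435,-.149,.16])"
```

```text
time_s: 1.85
eef_pos: [0.4417, -0.1384, 0.1552]
eef_rot: [0.002, 1.0, 0.001, 0.001]
wrist_force: [0.5, -0.2, 0.5]
opening: 0.998
t 1.85 pos [ 0.4417 -0.1384  0.1552] F [ 0.5 -0.2  0.5] open 0.998
travel [-0.045  0.07  -0.032] dr [ 0.009 -0.003  0.003]
```

```bash
python3 -m handwheel '[{"travel":[-0.045,0.07,0.05],"dr":[0.009,0,0]},{"travel":[0,0,0],"dr":[0,0,0]},{"travel":[0,0,0],"dr":[0,0,0]},{"travel":[0,0,0.1],"dr":[0,0,0]},{"travel":[0,0,0.1],"dr":[0,0,0]},{"travel":[0,0,0.1],"dr":[0,0,0]},{"travel":[0,0,0],"dr":[0,0,0]}]'; 
python3 -c "
from h import *
togo([.435,-.149,.044]); shot('top','t1');shot('side','s1')
a=cv2.imread('pics/t1.png')[200:330,290:410];b=cv2.imread('pics/s1.png')[180:310,180:300]
cv2.imwrite('pics/c1.png',cv2.resize(np.hstack([a,b]),None,fx=3.2,fy=3.2))"
```

```text
time_s: 2.43
eef_pos: [0.4377, -0.157, 0.1083]
eef_rot: [0.004, 1.0, -0.003, 0.005]
wrist_force: [-0.6, 0.5, -0.4]
opening: 1.001
t 2.43 pos [ 0.4377 -0.157   0.1083] F [-0.6  0.5 -0.4] open 1.001
travel [-0.022 -0.056  0.428] dr [ 0.013 -0.019 -0.011]
```

View pics/c1.png

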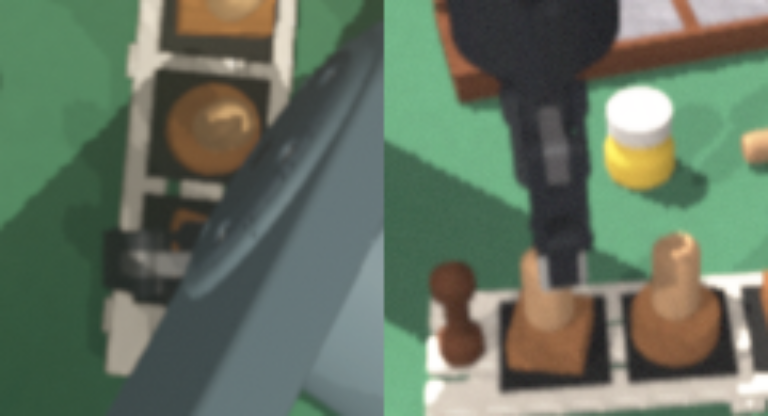

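```bash
python3 -m handwheel '[{"travel":[-0.022,-0.056,0.05],"dr":[0.013,-0.019,-0.011]},{"travel":[0,0,0.05],"dr":[0,0,0]},{"travel":[0,0,0.05],"dr":[0,0,0]},{"travel":[0,0,0.05],"dr":[0,0,0]},{"travel":[0,0,0.05],"dr":[0,0,0]},{"travel":[0,0,0],"dr":[0,0,0]},{"travel":[0,0,0],"dr":[0,0,0]}]'; 
python3 -c "
from h import *
togo([.435,-.149,.044])"
```

```text
time_s: 3.12
eef_pos: [0.438, -0.1502, 0.073]
eef_rot: [0.002, 1.0, 0.0, 0.003]
wrist_force: [0.8, -1.2, 0.4]
opening: 1.001
t 3.12 pos [ 0.438  -0.1502  0.073 ] F [ 0.8 -1.2  0.4] open 1.001
travel [-0.022 -0.009  0.193] dr [ 0.009 -0.013  0.001]
```

```bash
python3 -m handwheel '[{"travel":[-0.02,-0.008,0.05],"dr":[0.009,-0.013,0]},{"travel":[0,0,0.05],"dr":[0,0,0]},{"travel":[0,0,0.05],"dr":[0,0,0]},{"travel":[0,0,0.04],"dr":[0,0,0]},{"travel":[0,0,0],"dr":[0,0,0]},{"travel":[0,0,0],"dr":[0,0,0]}]'; 
python3 -c "
from h import *
togo([.435,-.149,.044])"
```

```text
time_s: 3.62
eef_pos: [0.4346, -0.1489, 0.041]
eef_rot: [-0.0, 1.0, 0.0, -0.001]
wrist_force: [-0.1, 0.2, -0.6]
opening: 1.003
t 3.62 pos [ 0.4346 -0.1489  0.041 ] F [-0.1  0.2 -0.6] open 1.003
travel [ 0.003  0.    -0.02 ] dr [-0.001  0.002  0.001]
```

```bash
python3 -m handwheel '[{"travel":[0,0,-0.015],"dr":[0,0,0]},{"travel":[0,0,0],"dr":[0,0,0]},{"travel":[0,0,0],"dr":[0,0,0]},{"travel":[0,0,0],"dr":[0,0,0]},{"travel":[0,0,0],"dr":[0,0,0]},{"travel":[0,0,0],"dr":[0,0,0]},{"travel":[0,0,0],"dr":[0,0,0]},{"travel":[0,0,0],"dr":[0,0,0]},{"travel":[0,0,0],"dr":[0,0,0]},{"travel":[0,0,0],"dr":[0,0,0]}]' -1; 
python3 -c "
from h import *
togo([.435,-.149,.044])"
```

```text
time_s: 4.45
eef_pos: [0.4352, -0.1492, 0.0444]
eef_rot: [0.0, 1.0, 0.0, 0.0]
wrist_force: [0.1, -0.3, 0.0]
opening: 0.291
t 4.45 pos [ 0.4352 -0.1492  0.0444] F [ 0.1 -0.3  0. ] open 0.291
travel [-0.001 -0.002  0.003] dr [ 0.    -0.     0.001]
```

```bash
python3 -m handwheel '[{"travel":[0,0,-0.1],"dr":[0,0,0]},{"travel":[0,0,-0.1],"dr":[0,0,0]},{"travel":[0,0,-0.1],"dr":[0,0,0]},{"travel":[0,0,-0.1],"dr":[0,0,0]},{"travel":[0,0,-0.1],"dr":[0,0,0]},{"travel":[0,0,-0.1],"dr":[0,0,0]},{"travel":[0,0,0],"dr":[0,0,0]},{"travel":[0.02,-0.1,0],"dr":[0,0,0]},{"travel":[0.02,-0.2,0],"dr":[0,0,0]},{"travel":[0.02,-0.2,0],"dr":[0,0,0]},{"travel":[0.02,-0.2,0],"dr":[0,0,0]},{"travel":[0.02,-0.2,0],"dr":[0,0,0]},{"travel":[0.02,-0.2,0],"dr":[0,0,0]},{"travel":[0.02,-0.2,0],"dr":[0,0,0]},{"travel":[0.02,-0.2,0],"dr":[0,0,0]},{"travel":[0.02,-0.2,0],"dr":[0,0,0]},{"travel":[0,-0.1,0],"dr":[0,0,0]},{"travel":[0,0,0],"dr":[0,0,0]},{"travel":[0,0,0],"dr":[0,0,0]}]'; 
python3 -c "
from h import *
togo([.4623,.1375,.041])"
```

```text
time_s: 6.03
eef_pos: [0.4574, 0.133, 0.1269]
eef_rot: [-0.001, 1.0, -0.002, -0.006]
wrist_force: [-0.4, -0.6, -1.4]
opening: 0.291
t 6.03 pos [0.4574 0.133  0.1269] F [-0.4 -0.6 -1.4] open 0.291
travel [ 0.039 -0.029  0.573] dr [-0.004  0.021 -0.008]
```

```bash
python3 -m handwheel '[{"travel":[0.039,-0.029,0],"dr":[0,0.021,-0.008]},{"travel":[0,0,0.06],"dr":[0,0,0]},{"travel":[0,0,0.06],"dr":[0,0,0]},{"travel":[0,0,0.06],"dr":[0,0,0]},{"travel":[0,0,0.06],"dr":[0,0,0]},{"travel":[0,0,0.06],"dr":[0,0,0]},{"travel":[0,0,0.05],"dr":[0,0,0]},{"travel":[0,0,0],"dr":[0,0,0]},{"travel":[0,0,0],"dr":[0,0,0]}]'; 
python3 -c "
from h import *
togo([.4623,.1375,.041]);shot('top','t2');shot('side','s2')
a=cv2.imread('pics/t2.png')[200:310,140:260];b=cv2.imread('pics/s2.png')[120:230,180:300]
cv2.imwrite('pics/c2.png',cv2.resize(np.hstack([a,b]),None,fx=3.2,fy=3.2))"
```

```text
time_s: 6.78
eef_pos: [0.4621, 0.1325, 0.0653]
eef_rot: [-0.0, 1.0, -0.003, -0.002]
wrist_force: [0.3, 0.2, -0.9]
opening: 0.289
t 6.78 pos [0.4621 0.1325 0.0653] F [ 0.3  0.2 -0.9] open 0.289
travel [ 0.002 -0.033  0.162] dr [-0.002  0.008 -0.012]
```

View pics/c2.png

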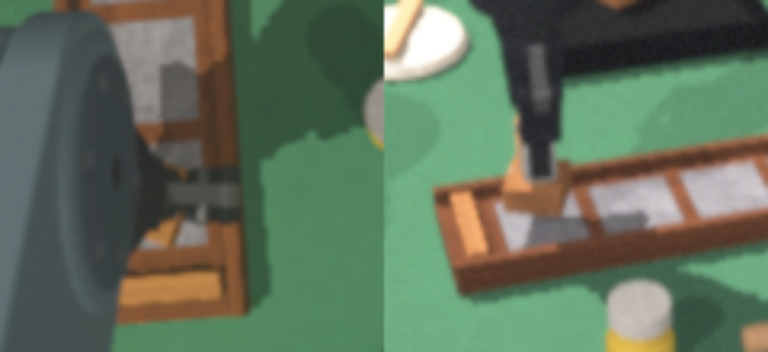

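```bash
python3 -m handwheel '[{"travel":[0,-0.033,0],"dr":[0,0.008,-0.012]},{"travel":[0,0,0],"dr":[0,0,0]},{"travel":[0,0,0.03],"dr":[0,0,0]},{"travel":[0,0,0.03],"dr":[0,0,0]},{"travel":[0,0,0.03],"dr":[0,0,0]},{"travel":[0,0,0.03],"dr":[0,0,0]},{"travel":[0,0,0],"dr":[0,0,0]},{"travel":[0,0,0],"dr":[0,0,0]}]'; 
python3 -c "
from h import *
togo([.4623,.1375,.041])"
```

```text
time_s: 7.55
eef_pos: [0.4642, 0.1387, 0.048]
eef_rot: [-0.001, 1.0, 0.001, 0.003]
wrist_force: [-0.4, 0.0, -1.3]
opening: 0.287
t 7.55 pos [0.4642 0.1387 0.048 ] F [-0.4  0.  -1.3] open 0.287
travel [-0.013  0.008  0.047] dr [-0.002 -0.011  0.004]
```

```bash
python3 -m handwheel '[{"travel":[-0.013,0.008,0],"dr":[0,-0.011,0.004]},{"travel":[0,0,0.015],"dr":[0,0,0]},{"travel":[0,0,0.015],"dr":[0,0,0]},{"travel":[0,0,0],"dr":[0,0,0]},{"travel":[0,0,0],"dr":[0,0,0]}]'; 
python3 -c "
from h import *
togo([.4623,.1375,.0414])"
```

```text
time_s: 7.97
eef_pos: [0.462, 0.1372, 0.043]
eef_rot: [-0.001, 1.0, -0.0, -0.0]
wrist_force: [-0.7, -0.8, -1.2]
opening: 0.289
t 7.97 pos [0.462  0.1372 0.043 ] F [-0.7 -0.8 -1.2] open 0.289
travel [ 0.002 -0.002  0.011] dr [-0.002  0.002 -0.001]
```

```bash
python3 -m handwheel '[{"travel":[0,0,0.008],"dr":[0,0,0]},{"travel":[0,0,0.004],"dr":[0,0,0]},{"travel":[0,0,0.004],"dr":[0,0,0]},{"travel":[0,0,0],"dr":[0,0,0]}]'; 
python3 -c "
from h import *
togo([.4623,.1375,.0414])"
```

```text
time_s: 8.3
eef_pos: [0.4625, 0.1373, 0.0416]
eef_rot: [-0.0, 1.0, -0.0, -0.0]
wrist_force: [0.1, -0.6, -1.0]
opening: 0.289
t 8.3 pos [0.4625 0.1373 0.0416] F [ 0.1 -0.6 -1. ] open 0.289
travel [-0.001 -0.001  0.002] dr [-0.002  0.001 -0.001]
```

```bash
python3 -m handwheel '[{"travel":[0,0,0.005],"dr":[0,0,0]},{"travel":[0,0,0.003],"dr":[0,0,0]},{"travel":[0,0,0],"dr":[0,0,0]}]'; python3 -m handwheel '[{"travel":[0,0,0],"dr":[0,0,0]},{"travel":[0,0,0],"dr":[0,0,0]},{"travel":[0,0,0],"dr":[0,0,0]},{"travel":[0,0,0],"dr":[0,0,0]},{"travel":[0,0,0],"dr":[0,0,0]},{"travel":[0,0,0],"dr":[0,0,0]},{"travel":[0,0,0],"dr":[0,0,0]},{"travel":[0,0,-0.05],"dr":[0,0,0]},{"travel":[0,0,-0.1],"dr":[0,0,0]},{"travel":[0,0,-0.1],"dr":[0,0,0]},{"travel":[0,0,-0.1],"dr":[0,0,0]},{"travel":[0,0,-0.1],"dr":[0,0,0]},{"travel":[0,0,-0.1],"dr":[0,0,0]},{"travel":[0,0,-0.05],"dr":[0,0,0]},{"travel":[0,0,0],"dr":[0,0,0]}]' 1;
python3 -c "
from h import *
togo([.5018,-.153,.13])"
```

```text
time_s: 8.55
eef_pos: [0.463, 0.1374, 0.0415]
eef_rot: [-0.0, 1.0, -0.0, 0.0]
wrist_force: [-0.7, -0.8, -0.9]
opening: 0.286
time_s: 9.8
eef_pos: [0.4626, 0.1373, 0.1376]
eef_rot: [-0.001, 1.0, -0.0, 0.0]
wrist_force: [0.2, -0.4, -0.7]
opening: 0.999
t 9.8 pos [0.4626 0.1373 0.1376] F [ 0.2 -0.4 -0.7] open 0.999
travel [0.262 1.935 0.049] dr [-0.002 -0.    -0.001]
```

```bash
python3 -m handwheel '[{"travel":[0.03,0.1,0],"dr":[0,0,0]},{"travel":[0.03,0.2,0],"dr":[0,0,0]},{"travel":[0.03,0.2,0],"dr":[0,0,0]},{"travel":[0.03,0.2,0],"dr":[0,0,0]},{"travel":[0.03,0.2,0],"dr":[0,0,0]},{"travel":[0.03,0.2,0],"dr":[0,0,0]},{"travel":[0.03,0.2,0],"dr":[0,0,0]},{"travel":[0.03,0.2,0],"dr":[0,0,0]},{"travel":[0.03,0.2,0],"dr":[0,0,0]},{"travel":[0.03,0.2,0],"dr":[0,0,0]},{"travel":[0,0.15,0],"dr":[0,0,0]},{"travel":[0,0,0],"dr":[0,0,0]},{"travel":[0,0,0],"dr":[0,0,0]},{"travel":[0,0,0],"dr":[0,0,0]}]'; 
python3 -c "
from h import *
togo([.5018,-.153,.044])
t=shot('top','t3');s=shot('side','s3')
P=[[.4623,.1375,.085],[.4623,.1375,.035]]
for n,im,x,y in(('top',t,140,200),('side',s,180,120)):
    for p in proj(n,P): cv2.circle(im,tuple(int(v*16) for v in p),8,(255,0,255),-1,shift=4)
cv2.imwrite('pics/c3.png',cv2.resize(np.hstack([t[200:310,140:260],s[120:230,180:300]]),None,fx=3.2,fy=3.2))"
```

```text
time_s: 10.97
eef_pos: [0.5053, -0.1826, 0.1291]
eef_rot: [-0.003, 1.0, 0.001, -0.003]
wrist_force: [-0.2, 0.1, 0.2]
opening: 1.002
t 10.97 pos [ 0.5053 -0.1826  0.1291] F [-0.2  0.1  0.2] open 1.002
travel [-0.02  -0.194  0.569] dr [-0.011  0.012  0.004]
```

View pics/c3.png

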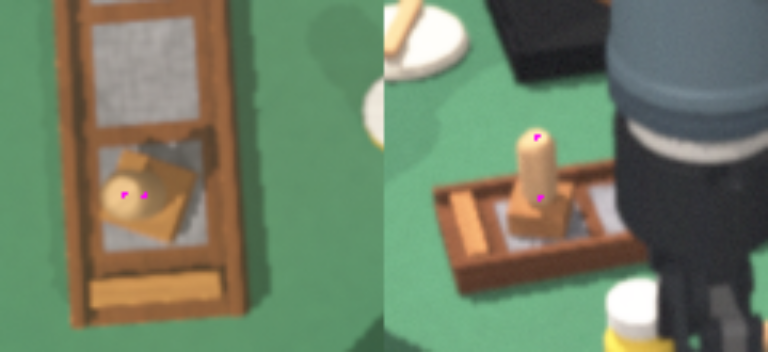

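```bash
python3 -m handwheel '[{"travel":[-0.01,-0.1,0],"dr":[-0.011,0.012,0]},{"travel":[-0.01,-0.09,0],"dr":[0,0,0]},{"travel":[0,0,0],"dr":[0,0,0]},{"travel":[0,0,0],"dr":[0,0,0]}]'; 
python3 -c "
from h import *
togo([.5018,-.153,.044])"
```

```text
time_s: 11.4
eef_pos: [0.5014, -0.1465, 0.129]
eef_rot: [-0.001, 1.0, 0.004, -0.0]
wrist_force: [-0.6, -0.3, 1.5]
opening: 1.0
t 11.4 pos [ 0.5014 -0.1465  0.129 ] F [-0.6 -0.3  1.5] open 1.0
travel [0.002 0.044 0.567] dr [-0.002  0.     0.016]
```

```bash
python3 -m handwheel '[{"travel":[0,0.04,0.03],"dr":[0,0,0.016]},{"travel":[0,0,0.07],"dr":[0,0,0]},{"travel":[0,0,0.07],"dr":[0,0,0]},{"travel":[0,0,0.07],"dr":[0,0,0]},{"travel":[0,0,0.07],"dr":[0,0,0]},{"travel":[0,0,0.05],"dr":[0,0,0]},{"travel":[0,0,0],"dr":[0,0,0]},{"travel":[0,0,0],"dr":[0,0,0]}]'; 
python3 -c "
from h import *
togo([.5018,-.153,.044])"
```

```text
time_s: 12.07
eef_pos: [0.5006, -0.1523, 0.0676]
eef_rot: [-0.001, 1.0, 0.0, -0.001]
wrist_force: [0.1, 1.1, 0.0]
opening: 1.002
t 12.07 pos [ 0.5006 -0.1523  0.0676] F [0.1 1.1 0. ] open 1.002
travel [0.008 0.005 0.158] dr [-0.004  0.004  0.001]
```

```bash
python3 -m handwheel '[{"travel":[0.008,0.005,0.04],"dr":[0,0.004,0]},{"travel":[0,0,0.05],"dr":[0,0,0]},{"travel":[0,0,0.04],"dr":[0,0,0]},{"travel":[0,0,0.02],"dr":[0,0,0]},{"travel":[0,0,0],"dr":[0,0,0]},{"travel":[0,0,0],"dr":[0,0,0]},{"travel":[0,0,0],"dr":[0,0,0]}]'; 
python3 -c "
from h import *
togo([.5018,-.153,.044])"
```

```text
time_s: 12.65
eef_pos: [0.5025, -0.1535, 0.0431]
eef_rot: [-0.001, 1.0, 0.0, 0.0]
wrist_force: [0.1, 0.2, 1.0]
opening: 0.998
t 12.65 pos [ 0.5025 -0.1535  0.0431] F [0.1 0.2 1. ] open 0.998
travel [-0.004 -0.004 -0.006] dr [-0.003 -0.002  0.   ]
```

```bash
python3 -m handwheel '[{"travel":[-0.004,-0.004,-0.005],"dr":[0,0,0]},{"travel":[0,0,0],"dr":[0,0,0]},{"travel":[0,0,0],"dr":[0,0,0]},{"travel":[0,0,0],"dr":[0,0,0]},{"travel":[0,0,0],"dr":[0,0,0]},{"travel":[0,0,0],"dr":[0,0,0]},{"travel":[0,0,0],"dr":[0,0,0]},{"travel":[0,0,0],"dr":[0,0,0]},{"travel":[0,0,0],"dr":[0,0,0]},{"travel":[0,0,0],"dr":[0,0,0]}]' -1; 
python3 -m handwheel '[{"travel":[0,0,-0.1],"dr":[0,0,0]},{"travel":[0,0,-0.1],"dr":[0,0,0]},{"travel":[0,0,-0.1],"dr":[0,0,0]},{"travel":[0,0,-0.1],"dr":[0,0,0]},{"travel":[0,0,-0.1],"dr":[0,0,0]},{"travel":[0,0,-0.1],"dr":[0,0,0]},{"travel":[0,0,0],"dr":[0,0,0]},{"travel":[0.02,-0.1,0],"dr":[0,0,0]},{"travel":[0.02,-0.2,0],"dr":[0,0,0]},{"travel":[0.02,-0.2,0],"dr":[0,0,0]},{"travel":[0.02,-0.2,0],"dr":[0,0,0]},{"travel":[0.02,-0.2,0],"dr":[0,0,0]},{"travel":[0.02,-0.2,0],"dr":[0,0,0]},{"travel":[0.02,-0.2,0],"dr":[0,0,0]},{"travel":[0.02,-0.2,0],"dr":[0,0,0]},{"travel":[0.02,-0.2,0],"dr":[0,0,0]},{"travel":[0.02,-0.15,0],"dr":[0,0,0]},{"travel":[0,-0.1,0],"dr":[0,0,0]},{"travel":[0,0,0],"dr":[0,0,0]},{"travel":[0,0,0],"dr":[0,0,0]}]'; 
python3 -c "
from h import *
togo([.5302,.1442,.041])"
```

```text
time_s: 13.48
eef_pos: [0.5028, -0.1532, 0.0454]
eef_rot: [-0.0, 1.0, 0.0, 0.002]
wrist_force: [-0.3, -0.3, -0.4]
opening: 0.291
time_s: 15.15
eef_pos: [0.5261, 0.1528, 0.1245]
eef_rot: [-0.002, 1.0, -0.002, -0.007]
wrist_force: [-0.1, 0.2, -1.1]
opening: 0.288
t 15.15 pos [0.5261 0.1528 0.1245] F [-0.1  0.2 -1.1] open 0.288
travel [0.035 0.059 0.556] dr [-0.006  0.026 -0.008]
```

```bash
python3 -m handwheel '[{"travel":[0.035,0.059,0],"dr":[0,0.026,-0.008]},{"travel":[0,0,0],"dr":[0,0,0]},{"travel":[0,0,0.06],"dr":[0,0,0]},{"travel":[0,0,0.06],"dr":[0,0,0]},{"travel":[0,0,0.06],"dr":[0,0,0]},{"travel":[0,0,0.06],"dr":[0,0,0]},{"travel":[0,0,0.06],"dr":[0,0,0]},{"travel":[0,0,0.05],"dr":[0,0,0]},{"travel":[0,0,0],"dr":[0,0,0]},{"travel":[0,0,0],"dr":[0,0,0]}]'; 
python3 -c "
from h import *
togo([.5302,.1442,.0424])"
```

```text
time_s: 15.98
eef_pos: [0.5298, 0.1377, 0.0625]
eef_rot: [-0.001, 1.0, -0.003, -0.002]
wrist_force: [-0.4, 0.1, -0.9]
opening: 0.285
t 15.98 pos [0.5298 0.1377 0.0625] F [-0.4  0.1 -0.9] open 0.285
travel [ 0.003 -0.043  0.134] dr [-0.004  0.008 -0.012]
```

```bash
python3 -m handwheel '[{"travel":[0,-0.04,0],"dr":[0,0.008,-0.012]},{"travel":[0,0,0],"dr":[0,0,0]},{"travel":[0,0,0.03],"dr":[0,0,0]},{"travel":[0,0,0.03],"dr":[0,0,0]},{"travel":[0,0,0.03],"dr":[0,0,0]},{"travel":[0,0,0],"dr":[0,0,0]},{"travel":[0,0,0],"dr":[0,0,0]},{"travel":[0,0,0],"dr":[0,0,0]}]'; 
python3 -c "
from h import *
togo([.5302,.1442,.0424])"
```

```text
time_s: 16.65
eef_pos: [0.531, 0.1452, 0.049]
eef_rot: [-0.001, 1.0, 0.001, 0.002]
wrist_force: [0.1, 0.7, -0.8]
opening: 0.285
t 16.65 pos [0.531  0.1452 0.049 ] F [ 0.1  0.7 -0.8] open 0.285
travel [-0.005  0.007  0.044] dr [-0.004 -0.006  0.004]
```

```bash
python3 -m handwheel '[{"travel":[-0.005,0.007,0.01],"dr":[-0.003,-0.006,0.004]},{"travel":[0,0,0.015],"dr":[0,0,0]},{"travel":[0,0,0.015],"dr":[0,0,0]},{"travel":[0,0,0.01],"dr":[0,0,0]},{"travel":[0,0,0.005],"dr":[0,0,0]},{"travel":[0,0,0],"dr":[0,0,0]},{"travel":[0,0,0],"dr":[0,0,0]}]'; 
python3 -c "
from h import *
togo([.5302,.1442,.0422])"
```

```text
time_s: 17.23
eef_pos: [0.5312, 0.144, 0.0428]
eef_rot: [-0.0, 1.0, -0.0, 0.001]
wrist_force: [-0.3, 1.2, -0.7]
opening: 0.292
t 17.23 pos [0.5312 0.144  0.0428] F [-0.3  1.2 -0.7] open 0.292
travel [-0.007 -0.002  0.004] dr [-0.    -0.002 -0.001]
```

```bash
python3 -m handwheel '[{"travel":[-0.005,0,0.005],"dr":[0,0,0]},{"travel":[0,0,0.005],"dr":[0,0,0]},{"travel":[0,0,0.003],"dr":[0,0,0]},{"travel":[0,0,0],"dr":[0,0,0]}]'; python3 -m handwheel '[{"travel":[0,0,0],"dr":[0,0,0]},{"travel":[0,0,0],"dr":[0,0,0]},{"travel":[0,0,0],"dr":[0,0,0]},{"travel":[0,0,0],"dr":[0,0,0]},{"travel":[0,0,0],"dr":[0,0,0]},{"travel":[0,0,0],"dr":[0,0,0]},{"travel":[0,0,0],"dr":[0,0,0]},{"travel":[0,0,-0.05],"dr":[0,0,0]},{"travel":[0,0,-0.1],"dr":[0,0,0]},{"travel":[0,0,-0.1],"dr":[0,0,0]},{"travel":[0,0,-0.1],"dr":[0,0,0]},{"travel":[0,0,-0.1],"dr":[0,0,0]},{"travel":[0,0,-0.1],"dr":[0,0,0]},{"travel":[0,0,-0.05],"dr":[0,0,0]},{"travel":[0,0,0],"dr":[0,0,0]}]' 1;
python3 -m handwheel '[{"travel":[0.03,0.1,0],"dr":[0,0,0]},{"travel":[0.03,0.2,0],"dr":[0,0,0]},{"travel":[0.03,0.2,0],"dr":[0,0,0]},{"travel":[0.03,0.2,0],"dr":[0,0,0]},{"travel":[0.03,0.2,0],"dr":[0,0,0]},{"travel":[0.03,0.2,0],"dr":[0,0,0]},{"travel":[0.03,0.2,0],"dr":[0,0,0]},{"travel":[0.03,0.2,0],"dr":[0,0,0]},{"travel":[0.03,0.2,0],"dr":[0,0,0]},{"travel":[0,0.15,0],"dr":[0,0,0]},{"travel":[0,0.05,0],"dr":[0,0,0]},{"travel":[0,0,0],"dr":[0,0,0]},{"travel":[0,0,0],"dr":[0,0,0]},{"travel":[0,0,0],"dr":[0,0,0]}]'
python3 -c "
from h import *
togo([.5705,-.16,.044])"
```

```text
time_s: 17.57
eef_pos: [0.5311, 0.144, 0.0425]
eef_rot: [-0.0, 1.0, -0.0, 0.001]
wrist_force: [0.6, -0.2, -2.2]
opening: 0.288
time_s: 18.82
eef_pos: [0.5302, 0.1439, 0.1379]
eef_rot: [-0.0, 1.0, -0.0, 0.0]
wrist_force: [-0.2, 0.6, 0.6]
opening: 0.996
time_s: 19.98
eef_pos: [0.5684, -0.1505, 0.1299]
eef_rot: [-0.003, 1.0, 0.002, -0.003]
wrist_force: [0.4, -0.2, -0.3]
opening: 0.997
t 19.98 pos [ 0.5684 -0.1505  0.1299] F [ 0.4 -0.2 -0.3] open 0.997
travel [0.017 0.067 0.572] dr [-0.01   0.012  0.006]
```

```bash
python3 -m handwheel '[{"travel":[0.015,0.06,0],"dr":[-0.01,0.012,0.006]},{"travel":[0,0,0.06],"dr":[0,0,0]},{"travel":[0,0,0.07],"dr":[0,0,0]},{"travel":[0,0,0.07],"dr":[0,0,0]},{"travel":[0,0,0.07],"dr":[0,0,0]},{"travel":[0,0,0.05],"dr":[0,0,0]},{"travel":[0,0,0],"dr":[0,0,0]},{"travel":[0,0,0],"dr":[0,0,0]}]'; 
python3 -c "
from h import *
togo([.5705,-.16,.044])
t=shot('top','t4');s=shot('side','s4')
P=[[.5302,.1442,.085],[.5302,.1442,.035]]
for n,im,x,y in(('top',t,140,200),('side',s,180,120)):
    for p in proj(n,P): cv2.circle(im,tuple(int(v*16) for v in p),8,(255,0,255),-1,shift=4)
cv2.imwrite('pics/c4.png',cv2.resize(np.hstack([t[180:310,140:260],s[120:250,190:330]]),None,fx=3,fy=3))"
```

```text
time_s: 20.65
eef_pos: [0.5697, -0.1536, 0.0746]
eef_rot: [-0.001, 1.0, 0.003, -0.001]
wrist_force: [0.3, -0.2, 0.6]
opening: 1.004
t 20.65 pos [ 0.5697 -0.1536  0.0746] F [ 0.3 -0.2  0.6] open 1.004
travel [0.005 0.043 0.204] dr [-0.004  0.005  0.013]
```

View pics/c4.png

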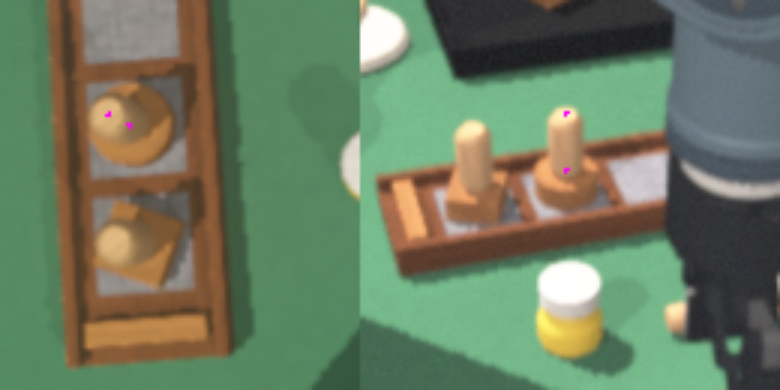

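Round and square both stand centred on the lower two felts (base centres near their felt centres in the crop). Next the oblong.

```bash
python3 -m handwheel '[{"travel":[0.005,0.04,0],"dr":[-0.003,0.005,0.013]},{"travel":[0,0,0],"dr":[0,0,0]},{"travel":[0,0,0.04],"dr":[0,0,0]},{"travel":[0,0,0.05],"dr":[0,0,0]},{"travel":[0,0,0.04],"dr":[0,0,0]},{"travel":[0,0,0.03],"dr":[0,0,0]},{"travel":[0,0,0],"dr":[0,0,0]},{"travel":[0,0,0],"dr":[0,0,0]},{"travel":[0,0,0],"dr":[0,0,0]}]'; 
python3 -c "
from h import *
togo([.5705,-.16,.044])"
```

```text
time_s: 21.5
eef_pos: [0.5721, -0.1616, 0.0503]
eef_rot: [0.001, 1.0, -0.001, 0.002]
wrist_force: [0.2, -1.5, -0.2]
opening: 0.997
t 21.5 pos [ 0.5721 -0.1616  0.0503] F [ 0.2 -1.5 -0.2] open 0.997
travel [-0.011 -0.01   0.042] dr [ 0.003 -0.008 -0.003]
```

```bash
python3 -m handwheel '[{"travel":[-0.011,-0.01,0.01],"dr":[0.003,-0.008,-0.003]},{"travel":[0,0,0.015],"dr":[0,0,0]},{"travel":[0,0,0.015],"dr":[0,0,0]},{"travel":[0,0,0.01],"dr":[0,0,0]},{"travel":[0,0,0],"dr":[0,0,0]},{"travel":[0,0,0],"dr":[0,0,0]}]';  
python3 -m handwheel '[{"travel":[0,0,0],"dr":[0,0,0]},{"travel":[0,0,0],"dr":[0,0,0]},{"travel":[0,0,0],"dr":[0,0,0]},{"travel":[0,0,0],"dr":[0,0,0]},{"travel":[0,0,0],"dr":[0,0,0]},{"travel":[0,0,0],"dr":[0,0,0]},{"travel":[0,0,0],"dr":[0,0,0]},{"travel":[0,0,0],"dr":[0,0,0]},{"travel":[0,0,0],"dr":[0,0,0]},{"travel":[0,0,0],"dr":[0,0,0]}]' -1; 
python3 -m handwheel '[{"travel":[0,0,-0.1],"dr":[0,0,0]},{"travel":[0,0,-0.1],"dr":[0,0,0]},{"travel":[0,0,-0.1],"dr":[0,0,0]},{"travel":[0,0,-0.1],"dr":[0,0,0]},{"travel":[0,0,-0.1],"dr":[0,0,0]},{"travel":[0,0,-0.1],"dr":[0,0,0]},{"travel":[0,0,0],"dr":[0,0,0]},{"travel":[0.02,-0.1,0],"dr":[0,0,0]},{"travel":[0.02,-0.2,0],"dr":[0,0,0]},{"travel":[0.02,-0.2,0],"dr":[0,0,0]},{"travel":[0.02,-0.2,0],"dr":[0,0,0]},{"travel":[0.02,-0.2,0],"dr":[0,0,0]},{"travel":[0.02,-0.2,0],"dr":[0,0,0]},{"travel":[0.02,-0.2,0],"dr":[0,0,0]},{"travel":[0.02,-0.2,0],"dr":[0,0,0]},{"travel":[0.02,-0.2,0],"dr":[0,0,0]},{"travel":[0.02,-0.2,0],"dr":[0,0,0]},{"travel":[0,-0.1,0],"dr":[0,0,0]},{"travel":[0,0,0],"dr":[0,0,0]},{"travel":[0,0,0],"dr":[0,0,0]}]'; 
python3 -c "
from h import *
togo([.598,.151,.0424])"
```

```text
time_s: 22.0
eef_pos: [0.5708, -0.1599, 0.0426]
eef_rot: [0.0, 1.0, 0.0, 0.0]
wrist_force: [0.5, -0.1, 0.9]
opening: 1.0
time_s: 22.83
eef_pos: [0.5712, -0.1601, 0.0432]
eef_rot: [0.0, 1.0, 0.0, 0.001]
wrist_force: [0.2, -0.7, -0.3]
opening: 0.292
time_s: 24.5
eef_pos: [0.5944, 0.1535, 0.1206]
eef_rot: [-0.001, 1.0, -0.002, -0.008]
wrist_force: [0.5, 0.1, -0.6]
opening: 0.29
t 24.5 pos [0.5944 0.1535 0.1206] F [ 0.5  0.1 -0.6] open 0.29
travel [0.033 0.018 0.521] dr [-0.005  0.032 -0.008]
```

```bash
python3 -m handwheel '[{"travel":[0.03,0.018,0],"dr":[0,0.03,-0.008]},{"travel":[0,0,0],"dr":[0,0,0]},{"travel":[0,0,0.06],"dr":[0,0,0]},{"travel":[0,0,0.06],"dr":[0,0,0]},{"travel":[0,0,0.06],"dr":[0,0,0]},{"travel":[0,0,0.06],"dr":[0,0,0]},{"travel":[0,0,0.06],"dr":[0,0,0]},{"travel":[0,0,0.05],"dr":[0,0,0]},{"travel":[0,0,0],"dr":[0,0,0]},{"travel":[0,0,0],"dr":[0,0,0]}]'; 
python3 -c "
from h import *
togo([.598,.151,.0402])"
```

```text
time_s: 25.33
eef_pos: [0.5974, 0.1439, 0.0585]
eef_rot: [-0.0, 1.0, -0.003, -0.003]
wrist_force: [-0.2, -0.1, -0.5]
opening: 0.29
t 25.33 pos [0.5974 0.1439 0.0585] F [-0.2 -0.1 -0.5] open 0.29
travel [ 0.004 -0.047  0.122] dr [-0.001  0.01  -0.013]
```

```bash
python3 -m handwheel '[{"travel":[0,-0.044,0],"dr":[0,0.01,-0.013]},{"travel":[0,0,0],"dr":[0,0,0]},{"travel":[0,0,0.03],"dr":[0,0,0]},{"travel":[0,0,0.03],"dr":[0,0,0]},{"travel":[0,0,0.02],"dr":[0,0,0]},{"travel":[0,0,0],"dr":[0,0,0]},{"travel":[0,0,0],"dr":[0,0,0]},{"travel":[0,0,0],"dr":[0,0,0]}]'; 
python3 -c "
from h import *
togo([.598,.151,.0402])"
```

```text
time_s: 26.0
eef_pos: [0.5986, 0.1521, 0.0468]
eef_rot: [-0.001, 1.0, 0.001, 0.002]
wrist_force: [0.7, -0.1, -1.1]
opening: 0.289
t 26.0 pos [0.5986 0.1521 0.0468] F [ 0.7 -0.1 -1.1] open 0.289
travel [-0.004  0.007  0.044] dr [-0.002 -0.006  0.004]
```

```bash
python3 -m handwheel '[{"travel":[-0.005,0.007,0.01],"dr":[-0.002,-0.006,0.004]},{"travel":[0,0,0.015],"dr":[0,0,0]},{"travel":[0,0,0.015],"dr":[0,0,0]},{"travel":[0,0,0.01],"dr":[0,0,0]},{"travel":[0,0,0.005],"dr":[0,0,0]},{"travel":[-0.004,0,0.005],"dr":[0,0,0]},{"travel":[0,0,0.003],"dr":[0,0,0]},{"travel":[0,0,0],"dr":[0,0,0]}]'; 
python3 -c "
from h import *
togo([.598,.151,.0402])"
```

```text
time_s: 26.67
eef_pos: [0.5986, 0.1508, 0.0402]
eef_rot: [0.0, 1.0, -0.0, 0.001]
wrist_force: [0.1, -0.9, -1.5]
opening: 0.285
t 26.67 pos [0.5986 0.1508 0.0402] F [ 0.1 -0.9 -1.5] open 0.285
travel [-0.004 -0.001  0.   ] dr [ 0.    -0.004 -0.001]
```

```bash
python3 -m handwheel '[{"travel":[0,0,0.003],"dr":[0,0,0]},{"travel":[0,0,0.003],"dr":[0,0,0]},{"travel":[0,0,0],"dr":[0,0,0]}]'; python3 -m handwheel '[{"travel":[0,0,0],"dr":[0,0,0]},{"travel":[0,0,0],"dr":[0,0,0]},{"travel":[0,0,0],"dr":[0,0,0]},{"travel":[0,0,0],"dr":[0,0,0]},{"travel":[0,0,0],"dr":[0,0,0]},{"travel":[0,0,0],"dr":[0,0,0]},{"travel":[0,0,0],"dr":[0,0,0]},{"travel":[0,0,-0.05],"dr":[0,0,0]},{"travel":[0,0,-0.1],"dr":[0,0,0]},{"travel":[0,0,-0.1],"dr":[0,0,0]},{"travel":[0,0,-0.1],"dr":[0,0,0]},{"travel":[0,0,-0.1],"dr":[0,0,0]},{"travel":[0,0,-0.1],"dr":[0,0,0]},{"travel":[0,0,-0.07],"dr":[0,0,0]},{"travel":[0,0,0],"dr":[0,0,0]}]' 1;
python3 -m handwheel '[{"travel":[0.03,0.1,0],"dr":[0,0,0]},{"travel":[0.03,0.2,0],"dr":[0,0,0]},{"travel":[0.03,0.2,0],"dr":[0,0,0]},{"travel":[0.03,0.2,0],"dr":[0,0,0]},{"travel":[0.03,0.2,0],"dr":[0,0,0]},{"travel":[0.03,0.2,0],"dr":[0,0,0]},{"travel":[0.03,0.2,0],"dr":[0,0,0]},{"travel":[0.03,0.2,0],"dr":[0,0,0]},{"travel":[0.03,0.2,0],"dr":[0,0,0]},{"travel":[0,0.15,0],"dr":[0,0,0]},{"travel":[0,0.15,0],"dr":[0,0,0]},{"travel":[0,0.05,0],"dr":[0,0,0]},{"travel":[0,0,0],"dr":[0,0,0]},{"travel":[0,0,0],"dr":[0,0,0]}]'
python3 -c "
from h import *
togo([.6362,-.1667,.044])"
```

```text
time_s: 26.92
eef_pos: [0.5987, 0.1508, 0.0402]
eef_rot: [0.0, 1.0, -0.0, 0.001]
wrist_force: [-0.5, -0.6, -1.0]
opening: 0.289
time_s: 28.17
eef_pos: [0.5978, 0.1507, 0.1382]
eef_rot: [0.0, 1.0, -0.0, 0.0]
wrist_force: [0.5, -0.2, 0.6]
opening: 1.002
time_s: 29.33
eef_pos: [0.6369, -0.1681, 0.1314]
eef_rot: [-0.002, 1.0, 0.001, -0.002]
wrist_force: [-0.2, 0.2, 0.1]
opening: 0.998
t 29.33 pos [ 0.6369 -0.1681  0.1314] F [-0.2  0.2  0.1] open 0.998
travel [-0.002 -0.007  0.583] dr [-0.007  0.009  0.005]
```

```bash
python3 -m handwheel '[{"travel":[0,-0.007,0],"dr":[-0.007,0.009,0.005]},{"travel":[0,0,0.06],"dr":[0,0,0]},{"travel":[0,0,0.07],"dr":[0,0,0]},{"travel":[0,0,0.07],"dr":[0,0,0]},{"travel":[0,0,0.07],"dr":[0,0,0]},{"travel":[0,0,0.05],"dr":[0,0,0]},{"travel":[0,0,0],"dr":[0,0,0]},{"travel":[0,0,0],"dr":[0,0,0]}]'; 
python3 -c "
from h import *
togo([.6362,-.1667,.044])
t=shot('top','t5');s=shot('side','s5')
P=[[.598,.151,.085],[.598,.151,.035]]
for n,im,x,y in(('top',t,140,200),('side',s,180,120)):
    for p in proj(n,P): cv2.circle(im,tuple(int(v*16) for v in p),8,(255,0,255),-1,shift=4)
cv2.imwrite('pics/c5.png',cv2.resize(np.hstack([t[130:310,150:400],s[120:300,240:400]]),None,fx=1.9,fy=1.9))"
```

```text
time_s: 30.0
eef_pos: [0.6356, -0.1585, 0.0757]
eef_rot: [-0.002, 1.0, 0.004, -0.002]
wrist_force: [0.3, 0.3, 0.1]
opening: 0.998
t 30.0 pos [ 0.6356 -0.1585  0.0757] F [0.3 0.3 0.1] open 0.998
travel [0.004 0.056 0.211] dr [-0.006  0.007  0.014]
```

View pics/c5.png

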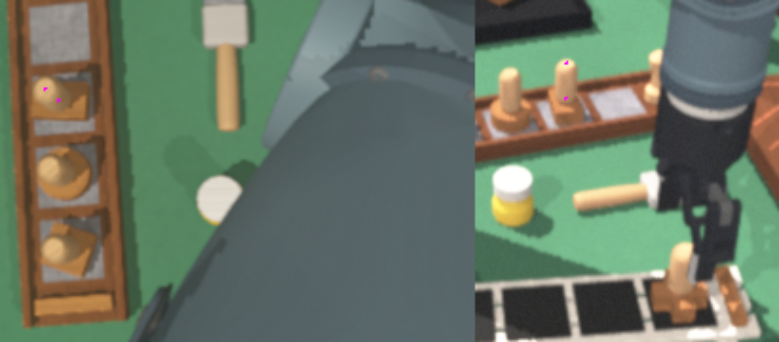

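Three blocks stand centred on the lower three felts; the fingers sit around the cross's stem. Now the cross.

```bash
python3 -m handwheel '[{"travel":[0.004,0.05,0],"dr":[-0.004,0.007,0.014]},{"travel":[0,0,0],"dr":[0,0,0]},{"travel":[0,0,0.04],"dr":[0,0,0]},{"travel":[0,0,0.05],"dr":[0,0,0]},{"travel":[0,0,0.04],"dr":[0,0,0]},{"travel":[0,0,0.03],"dr":[0,0,0]},{"travel":[0,0,0],"dr":[0,0,0]},{"travel":[0,0,0],"dr":[0,0,0]},{"travel":[0,0,0],"dr":[0,0,0]}]'; 
python3 -c "
from h import *
togo([.6362,-.1667,.044])"
```

```text
time_s: 30.85
eef_pos: [0.6378, -0.1685, 0.0516]
eef_rot: [0.001, 1.0, -0.001, 0.002]
wrist_force: [1.2, 0.7, 0.0]
opening: 0.997
t 30.85 pos [ 0.6378 -0.1685  0.0516] F [1.2 0.7 0. ] open 0.997
travel [-0.011 -0.012  0.051] dr [ 0.002 -0.008 -0.004]
```

```bash
python3 -m handwheel '[{"travel":[-0.011,-0.012,0.015],"dr":[0.002,-0.008,-0.004]},{"travel":[0,0,0.015],"dr":[0,0,0]},{"travel":[0,0,0.015],"dr":[0,0,0]},{"travel":[0,0,0.01],"dr":[0,0,0]},{"travel":[0,0,0],"dr":[0,0,0]},{"travel":[0,0,0],"dr":[0,0,0]}]';  
python3 -m handwheel '[{"travel":[0,0,0],"dr":[0,0,0]},{"travel":[0,0,0],"dr":[0,0,0]},{"travel":[0,0,0],"dr":[0,0,0]},{"travel":[0,0,0],"dr":[0,0,0]},{"travel":[0,0,0],"dr":[0,0,0]},{"travel":[0,0,0],"dr":[0,0,0]},{"travel":[0,0,0],"dr":[0,0,0]},{"travel":[0,0,0],"dr":[0,0,0]},{"travel":[0,0,0],"dr":[0,0,0]},{"travel":[0,0,0],"dr":[0,0,0]}]' -1; 
python3 -m handwheel '[{"travel":[0,0,-0.1],"dr":[0,0,0]},{"travel":[0,0,-0.1],"dr":[0,0,0]},{"travel":[0,0,-0.1],"dr":[0,0,0]},{"travel":[0,0,-0.1],"dr":[0,0,0]},{"travel":[0,0,-0.1],"dr":[0,0,0]},{"travel":[0,0,-0.1],"dr":[0,0,0]},{"travel":[0.02,-0.1,0],"dr":[0,0,0]},{"travel":[0.02,-0.2,0],"dr":[0,0,0]},{"travel":[0.02,-0.2,0],"dr":[0,0,0]},{"travel":[0.02,-0.2,0],"dr":[0,0,0]},{"travel":[0.02,-0.2,0],"dr":[0,0,0]},{"travel":[0.02,-0.2,0],"dr":[0,0,0]},{"travel":[0.02,-0.2,0],"dr":[0,0,0]},{"travel":[0.02,-0.2,0],"dr":[0,0,0]},{"travel":[0.02,-0.2,0],"dr":[0,0,0]},{"travel":[0.02,-0.2,0],"dr":[0,0,0]},{"travel":[0.02,-0.13,0],"dr":[0,0,0]},{"travel":[0,-0.1,0],"dr":[0,0,0]},{"travel":[0,0,0],"dr":[0,0,0]},{"travel":[0,0,0],"dr":[0,0,0]}]'; 
python3 -c "
from h import *
togo([.6655,.1577,.0424])"
```

```text
time_s: 31.35
eef_pos: [0.6364, -0.1664, 0.0431]
eef_rot: [0.0, 1.0, 0.0, 0.0]
wrist_force: [0.2, -0.1, -0.4]
opening: 1.002
time_s: 32.18
eef_pos: [0.6369, -0.1667, 0.0437]
eef_rot: [0.0, 1.0, 0.0, 0.001]
wrist_force: [0.2, 0.4, 0.2]
opening: 0.287
time_s: 33.85
eef_pos: [0.6649, 0.1783, 0.1444]
eef_rot: [-0.002, 1.0, 0.0, -0.002]
wrist_force: [-0.1, 0.0, -1.2]
opening: 0.288
t 33.85 pos [0.6649 0.1783 0.1444] F [-0.1  0.  -1.2] open 0.288
travel [0.007 0.139 0.68 ] dr [-0.006  0.009  0.002]
```

Touch-down is expected at TCP z ≈ 0.0407.

```bash
python3 -m handwheel '[{"travel":[0,0.06,0],"dr":[-0.005,0.009,0]},{"travel":[0,0.05,0],"dr":[0,0,0]},{"travel":[0,0,0],"dr":[0,0,0]},{"travel":[0,0,0.06],"dr":[0,0,0]},{"travel":[0,0,0.07],"dr":[0,0,0]},{"travel":[0,0,0.07],"dr":[0,0,0]},{"travel":[0,0,0.07],"dr":[0,0,0]},{"travel":[0,0,0.07],"dr":[0,0,0]},{"travel":[0,0,0.07],"dr":[0,0,0]},{"travel":[0,0,0.05],"dr":[0,0,0]},{"travel":[0,0,0],"dr":[0,0,0]},{"travel":[0,0,0],"dr":[0,0,0]}]'; 
python3 -c "
from h import *
togo([.6655,.1577,.0407])"
```

```text
time_s: 34.85
eef_pos: [0.6623, 0.1545, 0.0644]
eef_rot: [0.001, 1.0, -0.003, -0.003]
wrist_force: [-0.1, 0.4, -0.9]
opening: 0.287
t 34.85 pos [0.6623 0.1545 0.0644] F [-0.1  0.4 -0.9] open 0.287
travel [ 0.022 -0.021  0.158] dr [ 0.002  0.011 -0.01 ]
```

```bash
python3 -m handwheel '[{"travel":[0.018,-0.018,0],"dr":[0.002,0.01,-0.01]},{"travel":[0,0,0],"dr":[0,0,0]},{"travel":[0,0,0.03],"dr":[0,0,0]},{"travel":[0,0,0.04],"dr":[0,0,0]},{"travel":[0,0,0.04],"dr":[0,0,0]},{"travel":[0,0,0],"dr":[0,0,0]},{"travel":[0,0,0],"dr":[0,0,0]},{"travel":[0,0,0],"dr":[0,0,0]}]'; 
python3 -c "
from h import *
togo([.6655,.1577,.0407])"
```

```text
time_s: 35.52
eef_pos: [0.6669, 0.1583, 0.0485]
eef_rot: [-0.0, 1.0, 0.001, 0.002]
wrist_force: [0.1, -1.4, -1.9]
opening: 0.288
t 35.52 pos [0.6669 0.1583 0.0485] F [ 0.1 -1.4 -1.9] open 0.288
travel [-0.01   0.004  0.052] dr [-0.001 -0.007  0.003]
```

```bash
python3 -m handwheel '[{"travel":[-0.01,0.004,0.015],"dr":[-0.001,-0.007,0.003]},{"travel":[0,0,0.015],"dr":[0,0,0]},{"travel":[0,0,0.015],"dr":[0,0,0]},{"travel":[0,0,0.01],"dr":[0,0,0]},{"travel":[0,0,0.006],"dr":[0,0,0]},{"travel":[-0.004,0,0.005],"dr":[0,0,0]},{"travel":[0,0,0.003],"dr":[0,0,0]},{"travel":[0,0,0],"dr":[0,0,0]}]'; 
python3 -c "
from h import *
togo([.6655,.1577,.0407])"
```

```text
time_s: 36.18
eef_pos: [0.6661, 0.1576, 0.0408]
eef_rot: [0.0, 1.0, -0.0, 0.001]
wrist_force: [-0.2, -0.4, -1.3]
opening: 0.288
t 36.18 pos [0.6661 0.1576 0.0408] F [-0.2 -0.4 -1.3] open 0.288
travel [-0.004 -0.001  0.   ] dr [ 0.    -0.005 -0.001]
```

Release, raise, and withdraw toward −y (right) so the camera sees all.

```bash
python3 -m handwheel '[{"travel":[0,0,0.003],"dr":[0,0,0]},{"travel":[0,0,0.003],"dr":[0,0,0]},{"travel":[0,0,0],"dr":[0,0,0]}]'; python3 -m handwheel '[{"travel":[0,0,0],"dr":[0,0,0]},{"travel":[0,0,0],"dr":[0,0,0]},{"travel":[0,0,0],"dr":[0,0,0]},{"travel":[0,0,0],"dr":[0,0,0]},{"travel":[0,0,0],"dr":[0,0,0]},{"travel":[0,0,0],"dr":[0,0,0]},{"travel":[0,0,0],"dr":[0,0,0]},{"travel":[0,0,-0.05],"dr":[0,0,0]},{"travel":[0,0,-0.1],"dr":[0,0,0]},{"travel":[0,0,-0.1],"dr":[0,0,0]},{"travel":[0,0,-0.1],"dr":[0,0,0]},{"travel":[0,0,-0.1],"dr":[0,0,0]},{"travel":[0,0,-0.1],"dr":[0,0,0]},{"travel":[0,0,-0.1],"dr":[0,0,0]},{"travel":[0,0,-0.1],"dr":[0,0,0]},{"travel":[0,0,0],"dr":[0,0,0]}]' 1;
python3 -m handwheel '[{"travel":[0,0.1,0],"dr":[0,0,0]},{"travel":[0,0.2,0],"dr":[0,0,0]},{"travel":[0,0.2,0],"dr":[0,0,0]},{"travel":[0,0.2,0],"dr":[0,0,0]},{"travel":[0,0.2,0],"dr":[0,0,0]},{"travel":[0,0.2,0],"dr":[0,0,0]},{"travel":[0,0.2,0],"dr":[0,0,0]},{"travel":[0,0.2,0],"dr":[0,0,0]},{"travel":[0,0.2,0],"dr":[0,0,0]},{"travel":[0,0.15,0],"dr":[0,0,0]},{"travel":[0,0.1,0],"dr":[0,0,0]},{"travel":[0,0.05,0],"dr":[0,0,0]},{"travel":[0,0,0],"dr":[0,0,0]},{"travel":[0,0,0],"dr":[0,0,0]}]'
python3 -c "
from h import *
t=shot('top','t6');s=shot('side','s6')
for P in ([.4623,.1375],[.5302,.1442],[.598,.151],[.6655,.1577]):
  for n,im in(('top',t),('side',s)):
    for p in proj(n,[P+[.085],P+[.015]]): cv2.circle(im,tuple(int(v*16) for v in p),8,(255,0,255),-1,shift=4)
a=cv2.resize(t[95:310,145:225],None,fx=2.7,fy=2.7);b=cv2.resize(s[120:220,180:370],None,fx=2.7,fy=2.7)
o=np.zeros((590,740,3),np.uint8);o[:a.shape[0],:a.shape[1]]=a;o[:b.shape[0],220:220+b.shape[1]]=b
c=cv2.resize(s,(400,300));o[285:585,270:670]=c
cv2.imwrite('pics/c6.png',o)"
```

```text
time_s: 36.43
eef_pos: [0.6662, 0.1576, 0.0407]
eef_rot: [0.0, 1.0, -0.0, 0.001]
wrist_force: [-1.3, 0.0, 0.5]
opening: 0.286
time_s: 37.77
eef_pos: [0.667, 0.1578, 0.1669]
eef_rot: [-0.0, 1.0, -0.0, 0.004]
wrist_force: [1.0, 0.8, 0.5]
opening: 0.996
time_s: 38.93
eef_pos: [0.66, -0.1653, 0.1629]
eef_rot: [-0.0, 1.0, -0.0, 0.001]
wrist_force: [0.5, -0.3, 0.3]
opening: 1.001
```

View pics/c6.png

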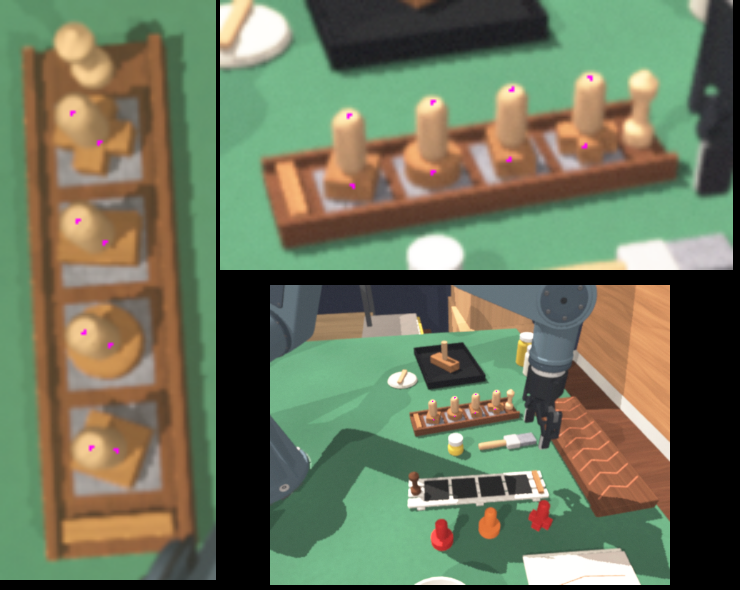

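```bash
python3 -c "
from bench import ctrl
print(ctrl.hand_in())"
```

```text
the job is handed in; nothing more can be done
None
```

All four blocks are on the storage rack in the reverse order asked for, and the job is handed in. Counting from the storage post the row is cross, oblong, round, square. On the drying rack it was square, round, oblong, cross, counting from its post.

- **Position:** the last top and side pictures show all four upright. The handle tops sat on the projected felt centres to within about a pixel, roughly 2 mm. The top and side views agreed on the felt centres to about 1.5 mm.
- **Set-down:** I released each block within about 0.5 mm of its computed touch-down height. The wrist force readings never showed a clear contact, so the touch-down itself rests on the heights and the pictures.
- **Limits:** the arm finished at 38.9 s of the 117 s allowed. The wrist forces I read after each move stayed below 3 N.
- **Surroundings:** the red and orange look-alikes were not moved. The gripper was empty, open and clear of everything when I handed in.

No check failed.

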